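Hold a lamp wall plate flush on the tilted angle plate

TASK

Pick up the brass wall plate by its square socket and tilt it to match the sloping face of the angle plate: its underside flush on the face, one 100 mm edge down against the red stop ledge, centred side to side. Finish while still gripping it and pressing it onto the face with about 10 to 15 N, as for tacking; do not let go. Do not shift the angle the face is set to, do not slam the plate onto it, and leave the other things on the bench where they are.

Things in the scene. Friction and masses are not known exactly. Their poses are not given: they have to be found in the camera images.
- plate_grip (a point): centre of the socket on the loose lamp wall plate, 27.5 mm above the underside. Brass plate 80 (x) x 100 (y) x 5 mm; a solid aluminium socket stands in its middle, 30 (x) x 24 (y) mm, 45 mm tall, top 50 mm above the underside. z: the plate's normal, away from the underside. Turned half round it is the same. 140 to 260 g; lies flat on the bench, socket up, at the start
- plate: the same wall plate; origin at the centre of its underside, axes as plate_grip
- stage_face (a point): point on the sloping steel face where the centre of the wall plate's underside belongs. x: up the slope (away from the robot), y: along the ledge, z: outward normal, leaning to the robot 11 to 32 degrees from vertical, turned in plan up to 0.45 rad. The face reaches 62 mm up the slope, 55 mm to each side; the red stop ledge, 8 mm tall, has its inner side 40 mm down the slope from here
- stage: tilting steel stage of the angle plate, 110 x 110 x 12 mm with the red ledge; origin on its hinge line at the low edge near the robot, 34 mm above the bench, 48 mm down the slope from and 6 mm below stage_face; same axes. Hard; held at its angle by a stiff friction lock (about 6 N m), on a fixed foot 130 x 140 mm
- blue_glass: blue glass tumbler, mouth up, 74 mm across, 100 mm tall; origin under its centre. Bystander; it and the wall plate can stand on either side of the angle plate
- amber_glass: amber glass tumbler, mouth up, 72 mm across, 110 mm tall; origin under its centre. Bystander
- hoop: bent sheet-steel hoop standing open end up, 150 mm across, 60 mm tall; origin under its centre. Bystander
- hammer: hammer lying on the bench, well to the left. Bystander
- driver: screwdriver with orange handle lying on the bench, well to the right. Bystander

How it is judged:
On the way:
1. the wall plate is lifted clear in the fingers (height (world z) of plate_grip above 0.055 m and contact force between the fingers and plate above 2 N and contact force between plate and stage below 0.1 N), for 0.2 s.
At the end, for the whole second after the job is handed in: Still gripped (over 3 N) and at rest, the plate is pressed on the stage with 5 to 35 N: normal within 0.04 rad of the face's, underside within 2 mm of the face, centre within 4 mm of its seat along the slope and 12 mm across, edge within 0.07 rad of the ledge (angle between the z axis of plate_grip and the z axis of stage_face, either way round below 0.04 rad and angle between the x axis of plate_grip and the x axis of stage_face, either way round below 0.07 rad and z of plate_grip in the frame of stage_face between 0.025 and 0.0297 m and x of plate_grip in the frame of stage_face between -0.004 and 0.004 m and y of plate_grip in the frame of stage_face between -0.012 and 0.012 m and contact force between plate and stage between 5 and 35 N and contact force between the fingers and plate above 3 N and linear speed of plate below 0.01 m/s); the arm keeps its last pose, push and grip.
It fails at once if the stage is pushed off its set angle (its seat point moves over 4 mm) (distance of stage_face from where it was at the start of the episode above 0.004 m).
It fails at once if the plate is slammed onto the stage (over 80 N) (contact force between plate and stage above 80 N).
It fails at once if a bystander is moved over 30 mm (distance of any of blue_glass, amber_glass, hoop, hammer, driver from where it was at the start of the episode above 0.03 m).
It also fails if it takes over 48 s, if anything falls off the work surface, if the arm or the gripper's body presses on something with over 40 N, if the wrist force passes 120 N, or if a joint passes its speed limit or range.

ROBOT

A 6-joint arm with a two-finger parallel gripper is mounted at the origin on the work surface. World frame = base frame: x ahead of the robot, y to its left, z up, the work surface at z = 0. Lengths are in m, angles in rad, forces in N, time in s.
With the tool pointing down it reaches from about 0.3 to 0.775 m from the base axis. Payload 14.6 kg.
Tool frame: the origin (TCP) lies on the centre line of the jaws, within the pads' length; the fingertips stand 22 mm ahead of it and the grasp point (between the pads) lies 3 mm ahead of it; z points along the fingers, y is the line along which they close (so a half turn about z gives the same grasp; the last joint's range is limited). The gripper opens to 85 mm and grips with 20 to 120 N. Pads are 22 mm wide; open, the fingers measure 114 mm over their backs; the gripper's body (76 mm by 85 mm) begins 54 mm behind the grasp point. The pads swing forward as they close: fully open they stand 13 mm farther back than shut.
Start: joints at [1.242, 0.3, 1.521, -0, 1.321, -0.067], TCP at [0.142, 0.531, 0.219] pointing down, gripper open.
Joint ranges: [-3.03, 3.03], [-0.79, 2.21], [0.23, 2.52], [-1.04, 4.18], [0, 3.07], [-2.55, 2.55]. Speed limits (rad/s): [2.22, 2.22, 2.57, 3.14, 3.14, 3.14].

INTERFACE

Orientations are given as a rotation vector (axis times angle).
In Python, from workcell import * gives the robot as it stands.
- The arm moves only by the tool servo_tool, never from a script. Its argument "targets" is a list that holds one entry, the list of rows, each a list of 6 numbers: the shift along the world's x, y, z in cm, then the turn, a rotation vector about the world's x, y, z in rad. A call has exactly 5 rows; each row is the pose to reach, as a shift and turn from the pose commanded when the call began; what a row does not reach only later rows make up. A row lasts 1/12 s, in which the tool goes at most 41.7 mm and 7.16 degrees, less where a joint would pass 70% of its speed; a pose out of reach is approached as far as the arm can. A call with a gripper value outside its range is refused whole. "fingers" is the finger opening in cm, from 0 to 8.54, set as the call begins (left out, the last holds). The fingers move at their own pace and stop on an object; the grip force is fixed at half the most. Time passes only in rows, so rows that repeat a pose let the fingers close, or fill a call up. It gives the time, the measured TCP pose, the force, the opening and the grip force at its end, in the units of the state.
- sense(): the state, without advancing time (a new reading comes with each control period).
- camera(name): name is "side" or "top" or "wrist"; returns a dict with "img" (420x560x3 uint8, red, green, blue), "range_z" (420x560 float32, m along the optical axis (not along the pixel's ray), 0 where there is no reading), "fx", "fy", "cx", "cy" (pixels), "rvec" (rotation vector, rad) and "tvec" (3), from world to camera coordinates, as OpenCV has them. Camera axes: x right, y down, z forward; pixel columns grow to the right and rows downward; lengths in m; the calibration is good to about 2 mm. The wrist camera is an equidistant fisheye: a pixel r from the principal point sees the ray r / f radians off the axis. A picture is of the moment at which its call begins.
- job_done(): hands the job in; it is judged then, once.
Trained networks look in a picture, given as the dict that the camera call returned (one of the last four; its "shot" number tells which), for a name from the list of things; names that differ only in an ending like _2 or _b are one class to them, and where a whole thing is asked for, a point or a joint stands for the part that bears it (a point fixed in the world has none). Each returns a list of dicts, best first, with "score" (0 to 1); they miss things now and then, are a little off and sometimes report something else, mostly with a low value. They report only what shows in the picture. A call takes as long as a camera call.
- silhouettes(picture, label): "pixels" (420x560 bool, what is visible of it) and "location" ([row, column] in pixels, amid what is visible of it).
- landmark_of(picture, label): "location" ([row, column] in pixels: a listed point, or the origin of a listed thing).
The state is a dict: "t": time; "joint_pos": joint angles; "qd": joint speeds; "joint_efforts": joint torques, N m; "tool_pos": TCP position; "eef_rot": TCP orientation; "wrist_force": force on the tool from outside, world axes, zero at the start; "torque": the same for the moment, N m; "grip_width": finger opening in m; "finger_force": force on a finger pad.
Only numpy, scipy, OpenCV 4.12 (cv2) and the standard library are available. Lean on these libraries where they do the work, as an engineer would, in place of code of your own. Each camera call takes 0.05 s, during which the arm holds its last target. There are 200 camera calls.

## Working session

There is one attempt and no reset: what is moved stays moved. The work goes in short steps, Python scripts to look and compute and a tool call to move; the robot and the scene stay as the last step left them, time stands still between calls to the robot, and variables do not carry over. Pictures are saved under pics/ and viewed, at most 10 in all, crops included, and the job is handed in when it is done.

Besides the shell and the picture viewer there is one more tool, called after ">>>" by a JSON object that holds its "api" and its "payload". servo_tool: Moves the arm, as the interface text tells. Its arguments: {"type":"object","properties":{"targets":{"type":"array"},"fingers":{"type":"number"}},"required":["targets"]}

```bash
mkdir -p pics; ls; cat > h.py <<'E'
from workcell import *
import numpy as np, cv2
from scipy.spatial.transform import Rotation as R
def cloud(p):
    v,u=np.mgrid[0:420,0:560].astype(float); z=p["range_z"]
    x=(u-p["cx"])/p["fx"]; y=(v-p["cy"])/p["fy"]
    P=np.stack([x*z,y*z,z],-1)
    M=R.from_rotvec(np.ravel(p["rvec"])).as_matrix()
    return (P-np.ravel(p["tvec"]))@M, z>0   # M^T(P-t)
E
python3 - <<'E'
from h import *
print(sense())
for n in ["top","side"]:
    p=camera(n); cv2.imwrite(f"pics/{n}0.png",p["img"][:,:,::-1])
    W,ok=cloud(p); np.savez(f"{n}0.npz",W=W,ok=ok)
    print(n,R.from_rotvec(np.ravel(p["rvec"])).inv().apply(-np.ravel(p["tvec"])))
    for l in ["plate","stage","blue_glass","amber_glass","hoop","hammer","driver"]:
        for s in silhouettes(p,l)[:1]:
            m=s["pixels"]&ok
            np.save(f"{n}_{l}.npy",s["pixels"])
            print(l,round(s["score"],2),s["location"],m.sum(),W[m].mean(0).round(3) if m.any() else "",np.percentile(W[m],[2,98],axis=0).round(3).tolist() if m.any() else "")
    for l in ["plate_grip","stage_face"]:
        for s in landmark_of(p,l)[:1]:
            r,c=np.round(s["location"]).astype(int); print(l,s["score"],r,c,W[r,c].round(4))
E
```

```text
pics
{'t': 0.0, 'joint_pos': array([ 1.24243675e+00,  3.00505579e-01,  1.52157171e+00,  2.24574511e-05,
        1.32069543e+00, -6.65924647e-02]), 'qd': array([-0.00043233, -0.0009547 ,  0.00105634, -0.00087024,  0.00277203,
        0.00079215]), 'joint_efforts': array([ 2.09071404e-04, -5.43514323e+01, -3.61784577e+01, -6.47548131e-05,
        4.20017299e-03,  3.87839725e-05]), 'tool_pos': array([0.14224865, 0.5310363 , 0.21890637]), 'eef_rot': array([-4.09985474e-01, -3.11447016e+00,  1.81076778e-03]), 'wrist_force': array([-0.25376162, -0.31941975,  0.70389626]), 'torque': array([-0.02838378, -0.03191561,  0.03973148]), 'finger_force': 0.0, 'grip_width': 0.08569694167276318}
top [0.51441985 0.00518779 1.42214336]
plate 0.77 [257.0, 191.5] 849 [0.493 0.312 0.01 ] [[0.453, 0.264, -0.002], [0.534, 0.363, 0.053]]
stage 0.87 [243.4, 273.8] 1265 [0.53  0.062 0.063] [[0.477, 0.005, 0.042], [0.584, 0.119, 0.085]]
blue_glass 0.71 [257.3, 394.5] 552 [ 0.491 -0.31   0.047] [[0.461, -0.336, -0.0], [0.523, -0.269, 0.102]]
amber_glass 0.9 [180.3, 236.1] 530 [0.729 0.168 0.051] [[0.689, 0.132, -
[... 561 characters left out ...]

stage 0.72 [200.7, 233.6] 1496 [0.526 0.054 0.061] [[0.471, -0.003, 0.033], [0.579, 0.117, 0.084]]
blue_glass 0.67 [314.8, 295.6] 1626 [ 0.491 -0.305  0.061] [[0.456, -0.34, 0.006], [0.522, -0.273, 0.101]]
amber_glass 0.94 [154.2, 276.5] 928 [0.715 0.155 0.071] [[0.687, 0.129, 0.004], [0.752, 0.196, 0.11]]
hoop 0.56 [207.4, 359.9] 2116 [ 0.773 -0.142  0.033] [[0.699, -0.214, 0.001], [0.846, -0.067, 0.061]]
hammer 0.63 [129.9, 189.5] 748 [0.571 0.483 0.018] [[0.46, 0.427, 0.0], [0.695, 0.557, 0.028]]
driver 0.74 [411.2, 383.6] 991 [ 0.531 -0.511  0.02 ] [[0.451, -0.557, 0.0], [0.585, -0.431, 0.027]]
plate_grip 0.86 161 184 [0.4906 0.3016 0.0388]
stage_face 0.87 202 230 [0.5205 0.0557 0.0608]
```

```bash
python3 - <<'E'
from h import *
a=cv2.imread("pics/top0.png")[200:310,150:310]; b=cv2.imread("pics/side0.png")[110:270,130:320]
cv2.imwrite("pics/c0.png",np.hstack([cv2.resize(a,(400,275)),cv2.resize(b,(327,275))]))
for n in ["top","side"]:
    d=np.load(n+"0.npz");W=d["W"];ok=d["ok"]
    img=cv2.imread(f"pics/{n}0.png").astype(int)
    s=np.load(f"{n}_stage.npy")
    red=(img[...,2]>1.7*img[...,1])&(img[...,2]>1.7*img[...,0])
    m0=cv2.erode(s.astype(np.uint8),np.ones((5,5)))>0
    P=W[m0&ok&~red]
    keep=np.ones(len(P),bool)
    for _ in range(8):
        c=P[keep].mean(0); nrm=np.linalg.svd(P[keep]-c)[2][2]; nrm*=np.sign(nrm[2])
        r=(P-c)@nrm; keep=abs(r)<max(.002,1.5*r[keep].std())
    x=np.array([0,0,1])-nrm*nrm[2]; x/=np.linalg.norm(x)
    y=np.cross(nrm,x)
    Q=W[s&ok]; Q=Q[abs((Q-c)@nrm)<.005]
    print(n,"normal",nrm,"tilt",np.degrees(np.arccos(nrm[2])),"yaw",np.arctan2(x[1],x[0]),"res",r[keep].std(),keep.mean())
    px,py=(Q@x),(Q@y)
    print("ext x",np.percentile(px,[0,1,50,99,100]),"y",np.percentile(py,[0,1,50,99,100]),"plane",c@nrm)
    rm=cv2.dilate(s.astype(np.uint8),np.ones((9,9)))>0
    rr=W[rm&red&ok]; print("red",len(rr),np.percentile(rr@x,[2,50,98]) if len(rr) else "")
    # rect of stage silhouette
    rect=cv2.minAreaRect(np.c_[px,py].astype(np.float32)); print("rect",rect)
    # hinge constraint: origin 34 mm above bench -> predicted centre
    dd=c@nrm; # face point f: f.n=dd ; origin=f-48mm x-6mm n ; z=34mm
    ymid=rect[0][1]
    fz=.034+.048*x[2]+.006*nrm[2]
    fx=(fz-dd*nrm[2]-ymid*y[2])/x[2]
    print("face pt via hinge",fx*x+ymid*y+dd*nrm," via rect top edge", )
    # plate
    s=np.load(f"{n}_plate.npy")
    Q=W[s&ok]; base=Q[Q[:,2]<.012]; top=Q[Q[:,2]>.044]
    al=Q[(Q[:,2]<.015)|(Q[:,2]>.04)]
    print("plate base rect",cv2.minAreaRect(base[:,:2].astype(np.float32)),"top",len(top),cv2.minAreaRect(top[:,:2].astype(np.float32)) if len(top)>3 else "", top.mean(0))
E
```

```text
top normal [-0.3976715   0.08858373  0.91324164] tilt 24.042761480333688 yaw -0.2191775886448656 res 0.0010948619448499426 0.5912951167728238
ext x [0.4274469  0.43524591 0.48778521 0.54035471 0.54162062] y [0.11391535 0.12154376 0.17580667 0.22980546 0.23371808] plane -0.1478026501849058
red 132 [0.41320218 0.43382036 0.52613127]
rect ((0.48382970690727234, 0.17373743653297424), (0.1177118793129921, 0.11486708372831345), 88.77528381347656)
face pt via hinge [0.5210392  0.06193107 0.05903553]  via rect top edge
plate base rect ((0.4920586347579956, 0.3135533332824707), (0.08527551591396332, 0.10676971077919006), 5.711426734924316) top 80 ((0.4919835925102234, 0.31161242723464966), (0.0297944787889719, 0.024190261960029602), 6.352543830871582) [0.4923604  0.3111022  0.05090003]
side normal [-0.39766382  0.10202741  0.91184094] tilt 24.238991744368594 yaw -0.2511497610037844 res 0.0009702738326109076 0.883068288119738
ext x [0.41735494 0.42222326 0.48048288 0.5322104  0.53278729] y [0.12811409 0.13341354 0.18386898 0.24369074 0.25006354] plane -0.1466278657404011
red 112 [0.41944269 0.42730041 0.43086687]
rect ((0.4750523567199707, 0.18910525739192963), (0.12087909132242203, 0.11600739508867264), 89.35236358642578)
face pt via hinge [0.52025877 0.06174891 0.05917714]  via rect top edge
plate base rect ((0.4898202419281006, 0.30805420875549316), (0.07915901392698288, 0.10092014819383621), 3.6377294063568115) top 67 ((0.49064698815345764, 0.30972182750701904), (0.029682582244277, 0.031824205070734024), 3.573776960372925) [0.48993801 0.30676989 0.04972459]
```

View pics/c0.png

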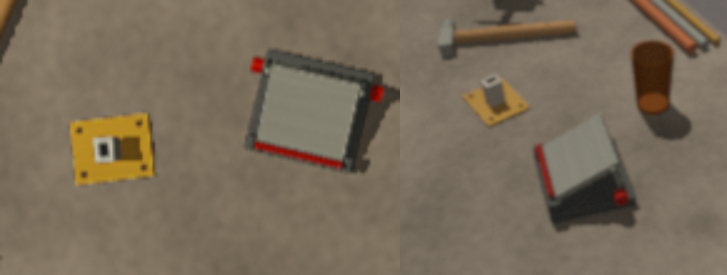

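>>> {"api": "servo_tool", "payload": {"targets": [[[3.5,-2.2,0,0,0,0.03],[7,-4.5,0,0,0,0.07],[10.5,-6.7,0,0,0,0.1],[14,-9,0,0,0,0.13],[17.5,-11.2,0,0,0,0.17]]], "fingers": 8.5}}

```text
t: 1.42
tool_pos: [0.3186, 0.4179, 0.2197]
eef_rot: [0.141, 3.138, 0.0]
wrist_force: [0.9, 1.2, 0.3]
grip_width: 0.0849
finger_force: 0.0
```

>>> {"api": "servo_tool", "payload": {"targets": [[[3.5,-2.2,-0.8,0,0,0.03],[7,-4.5,-1.6,0,0,0.07],[10.5,-6.7,-2.5,0,0,0.1],[14,-9,-3.5,0,0,0.13],[17.3,-11,-4.5,0,0,0.17]]]}}

```text
t: 1.83
tool_pos: [0.4906, 0.3086, 0.1748]
eef_rot: [-0.125, 3.138, 0.0]
wrist_force: [-0.2, 1.2, 1.1]
grip_width: 0.0847
finger_force: 0.0
```

```bash
cat >> h.py <<'E'
def wcloud(p):
    v,u=np.mgrid[0:420,0:560].astype(float); z=p["range_z"]
    x=(u-p["cx"])/p["fx"]; y=(v-p["cy"])/p["fy"]; th=np.hypot(x,y)+1e-9
    k=np.tan(np.minimum(th,1.5))/th
    P=np.stack([x*k*z,y*k*z,z],-1)
    M=R.from_rotvec(np.ravel(p["rvec"])).as_matrix()
    return (P-np.ravel(p["tvec"]))@M, z>0
E
python3 - <<'E'
from h import *
s=sense(); print(s["t"],s["tool_pos"],s["eef_rot"],s["joint_pos"].round(3)); print(R.from_rotvec(s["eef_rot"]).as_matrix().round(3))
p=camera("wrist"); cv2.imwrite("pics/w1.png",p["img"][:,:,::-1])
W,ok=wcloud(p)
for l in silhouettes(p,"plate")[:1]:
    Q=W[l["pixels"]&ok]; base=Q[abs(Q[:,2]-.005)<.005]; top=Q[Q[:,2]>.044]
    print(l["score"],len(Q),"base",cv2.minAreaRect(base[:,:2].astype(np.float32)),base[:,2].mean(),"top",len(top),cv2.minAreaRect(top[:,:2].astype(np.float32)),top[:,2].mean())
E
```

```text
1.8333 [0.49056936 0.30859281 0.17478232] [-1.24703366e-01  3.13848103e+00  4.56958146e-04] [ 0.498  0.403  1.488 -0.     1.249 -1.152]
[[-0.997 -0.079  0.001]
 [-0.079  0.997  0.   ]
 [-0.001  0.    -1.   ]]
0.61 7319 base ((0.49045607447624207, 0.3085936903953552), (0.08033879846334457, 0.10078826546669006), 5.68320894241333) 0.005418671730122676 top 876 ((0.49062734842300415, 0.3082899749279022), (0.030594918876886368, 0.023272505030035973), 5.25592565536499) 0.05027653568218352
```

View pics/w1.png

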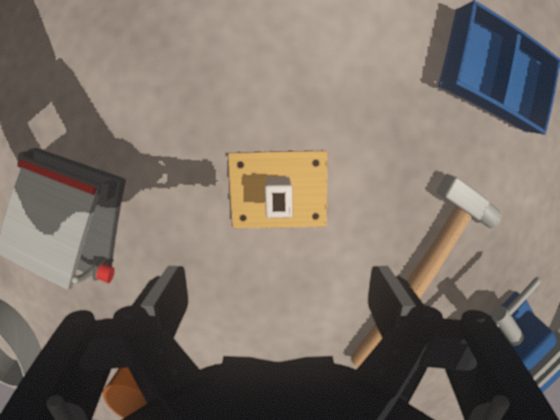

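>>> {"api": "servo_tool", "payload": {"targets": [[[0,0,-3.5,0,0,0.01],[0,0,-7,0,0,0.017],[0,0,-10.5,0,0,0.017],[0,0,-13,0,0,0.017],[0,0,-14.2,0,0,0.017]]]}}

```text
t: 2.35
tool_pos: [0.4874, 0.3095, 0.0296]
eef_rot: [0.149, -3.134, 0.003]
wrist_force: [-1.0, -0.5, 0.5]
grip_width: 0.0853
finger_force: 0.0
```

>>> {"api": "servo_tool", "payload": {"targets": [[[0,0,0,0,0,0],[0,0,0,0,0,0],[0,0,0,0,0,0],[0,0,0,0,0,0],[0,0,0,0,0,0]]], "fingers": 1}}

```text
t: 2.77
tool_pos: [0.4896, 0.3104, 0.0344]
eef_rot: [-0.149, 3.136, 0.001]
wrist_force: [0.6, -7.2, 3.7]
grip_width: 0.0251
finger_force: 3.1
```

>>> {"api": "servo_tool", "payload": {"targets": [[[0,0,0,0,0,0],[0,0,0,0,0,0],[0,0,0,0,0,0],[0,0,0,0,0,0],[0,0,0,0,0,0]]]}}

```text
t: 3.18
tool_pos: [0.4897, 0.3105, 0.0346]
eef_rot: [-0.149, 3.136, 0.002]
wrist_force: [-2.7, -1.0, 9.0]
grip_width: 0.0211
finger_force: 58.4
```

>>> {"api": "servo_tool", "payload": {"targets": [[[0,0,1,0,0,0],[0,0,2.5,0,0,0],[0,0,5,0,0,0],[0,0,7.5,0,0,0],[0,0,10,0,0,0]]]}}

```text
t: 3.6
tool_pos: [0.4888, 0.31, 0.1349]
eef_rot: [-0.149, 3.138, 0.0]
wrist_force: [0.0, -0.1, -2.2]
grip_width: 0.0216
finger_force: 59.0
```

>>> {"api": "servo_tool", "payload": {"targets": [[[0,0,1,0,0,0],[0,0,1,0,0,0],[0,0,1,0,0,0],[0,0,1,0,0,0],[0,0,1,0,0,0]]]}}

```text
t: 4.02
tool_pos: [0.4884, 0.3097, 0.1412]
eef_rot: [0.149, -3.136, 0.002]
wrist_force: [-0.0, -0.4, -1.5]
grip_width: 0.0216
finger_force: 59.0
```

```bash
python3 - <<'E'
from h import *
s=sense(); print(s["t"],s["tool_pos"],s["eef_rot"],s["joint_pos"].round(3),s["wrist_force"],s["grip_width"])
p=camera("wrist"); W,ok=wcloud(p)
cv2.imwrite("pics/w2.png",p["img"][:,:,::-1])
T=R.from_rotvec(s["eef_rot"])
for l in silhouettes(p,"plate")[:1]:
    m=cv2.erode(l["pixels"].astype(np.uint8),np.ones((3,3)))>0
    Q=T.inv().apply(W[m&ok]-s["tool_pos"])   # tool frame
    print(l["score"],len(Q),np.histogram(Q[:,2],bins=np.arange(-.03,.05,.005)))
    b=Q[(Q[:,2]>.018)&(Q[:,2]<.04)]; 
    k=np.ones(len(b),bool)
    for _ in range(6):
        c=b[k].mean(0); n=np.linalg.svd(b[k]-c)[2][2]; n*=-np.sign(n[2]); r=(b-c)@n; k=abs(r)<.0025
    print("normal in tool",n,"c",c,k.mean(),r[k].std(),"rect",cv2.minAreaRect(b[k][:,:2].astype(np.float32)))
p=camera("side"); W,ok=cloud(p)
cv2.imwrite("pics/s2.png",p["img"][:,:,::-1])
E
```

```text
4.0167 [0.48843299 0.30973221 0.14122429] [ 1.49297622e-01 -3.13566716e+00  1.82322759e-03] [ 0.502  0.437  1.524 -0.     1.184 -1.164] [-0.03294339 -0.41412409 -1.54014772] 0.021558370329584037
0.92 15856 (array([    0,     0,  2002,   397,   191,   165,   156,   139,   133,
         120,   110, 11132,  1311,     0,     0]), array([-3.0000000e-02, -2.5000000e-02, -2.0000000e-02, -1.5000000e-02,
       -1.0000000e-02, -5.0000000e-03,  6.9388939e-18,  5.0000000e-03,
        1.0000000e-02,  1.5000000e-02,  2.0000000e-02,  2.5000000e-02,
        3.0000000e-02,  3.5000000e-02,  4.0000000e-02,  4.5000000e-02]))
normal in tool [-0.00269957  0.00226213 -0.9999938 ] c [ 0.01247112 -0.00058814  0.02921669] 0.9845225811572347 0.0006228408657758845 rect ((-0.00022865831851959229, -0.000705968588590622), (0.09850923717021942, 0.07887256890535355), 89.7994384765625)
```

View pics/w2.png

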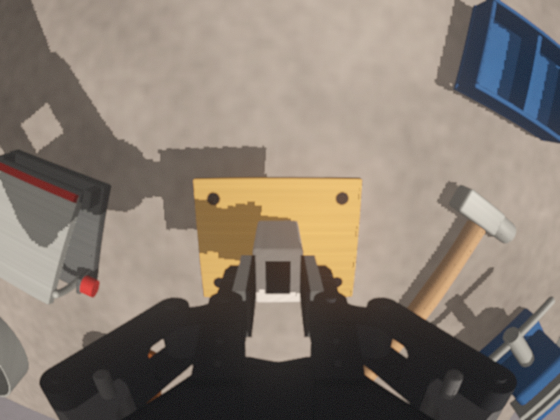

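```bash
python3 - <<'E'
from h import *
s=sense()
n=np.array([-.398,.096,.9125]); n/=np.linalg.norm(n)
x=np.array([0,0,1])-n*n[2]; x/=np.linalg.norm(x); y=np.cross(n,x)
Rt=np.c_[-x,y,-n]
Rc=np.c_[[-np.cos(.096),-np.sin(.096),0],[-np.sin(.096),np.cos(.096),0],[0,0,-1]]
print(R.from_matrix(Rt@Rc.T).as_rotvec(), R.from_matrix(Rt@R.from_rotvec(s["eef_rot"]).as_matrix().T).as_rotvec())
print(np.array([.5205,.062,.059])+.114*n)
E
```

```text
[-0.02977799 -0.42263002 -0.32772092] [-0.0293948  -0.42409106 -0.32680218]
[0.47513427 0.07294249 0.16301063]
```

>>> {"api": "servo_tool", "payload": {"targets": [[[0,-2.5,2,-0.006,-0.085,-0.066],[0,-6,4,-0.012,-0.17,-0.132],[0,-9.5,5,-0.018,-0.255,-0.198],[0,-13,5,-0.024,-0.34,-0.264],[0,-16.5,5,-0.03,-0.423,-0.328]]]}}

```text
t: 4.58
tool_pos: [0.4888, 0.1438, 0.1936]
eef_rot: [0.326, 2.697, -0.068]
wrist_force: [0.9, -1.2, -1.8]
grip_width: 0.0212
finger_force: 59.2
```

>>> {"api": "servo_tool", "payload": {"targets": [[[-0.5,-3.5,0,0,0,0],[-1,-6,-1,0,0,0],[-1.5,-7.1,-2,0,0,0],[-1.5,-7.1,-2.9,0,0,0],[-1.5,-7.1,-2.9,0,0,0]]]}}

```text
t: 5.0
tool_pos: [0.4733, 0.0737, 0.1622]
eef_rot: [0.325, 2.705, -0.07]
wrist_force: [0.6, -0.0, -3.2]
grip_width: 0.0214
finger_force: 59.3
```

>>> {"api": "servo_tool", "payload": {"targets": [[[0,0,0,0,0,0],[0,0,0,0,0,0],[0,0,0,0,0,0],[0,0,0,0,0,0],[0,0,0,0,0,0]]]}}

```text
t: 5.42
tool_pos: [0.4742, 0.0745, 0.1641]
eef_rot: [0.322, 2.702, -0.069]
wrist_force: [0.1, 0.9, -1.8]
grip_width: 0.0212
finger_force: 59.3
```

```bash
python3 - <<'E'
from h import *
s=sense(); print(s["t"],s["tool_pos"],s["eef_rot"],s["joint_pos"].round(3),s["wrist_force"],s["grip_width"])
T=R.from_rotvec(s["eef_rot"]); print("tool z",T.as_matrix()[:,2])
for nm in ["wrist","side"]:
    p=camera(nm); W,ok=(wcloud if nm=="wrist" else cloud)(p)
    cv2.imwrite(f"pics/{nm}3.png",p["img"][:,:,::-1]); np.savez(nm+"3.npz",W=W,ok=ok)
    for lab in ["plate","stage"]:
        for l in silhouettes(p,lab)[:1]:
            np.save(f"{nm}3_{lab}.npy",l["pixels"]); Q=W[l["pixels"]&ok]; print(nm,lab,l["score"],len(Q),Q.mean(0))
    for l in landmark_of(p,"stage_face")[:1]: print("face lm",l)
a=cv2.imread("pics/wrist3.png"); b=cv2.imread("pics/side3.png")[100:300,130:400]
cv2.imwrite("pics/c3.png",np.hstack([cv2.resize(a,(400,300)),cv2.resize(b,(400,300))]))
E
```

```text
5.4167 [0.47415865 0.07451351 0.16410996] [ 0.32186982  2.70218292 -0.06854108] [ 0.165  0.019  2.044 -0.251  0.703 -1.008] [ 0.10523575  0.89364441 -1.77256389] 0.021179958152850925
tool z [ 0.3985699  -0.09597617 -0.9121023 ]
wrist plate 0.89 16670 [0.47333237 0.07399431 0.14055116]
wrist stage 0.7 4492 [0.48407964 0.06980252 0.04588115]
side plate 0.97 926 [0.48563818 0.06328204 0.14142777]
side stage 0.82 1440 [0.52602783 0.04922704 0.06195095]
face lm {'location': [199.5, 229.2], 'score': 0.61}
```

View pics/c3.png

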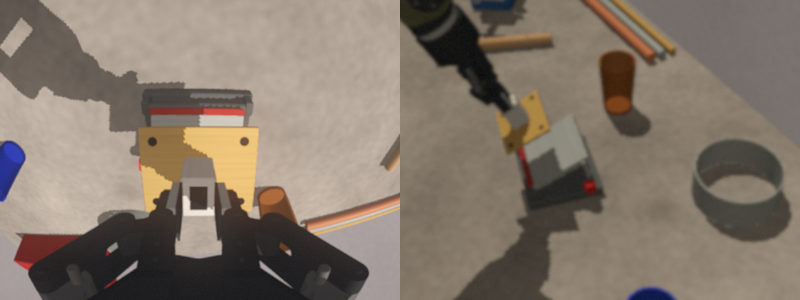

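```bash
cat > an.py <<'E'
from h import *
import sys
def red_of(f):
    i=cv2.imread(f); h=cv2.cvtColor(i,cv2.COLOR_BGR2HSV); return ((h[...,0]<8)|(h[...,0]>172))&(h[...,1]>130)&(h[...,2]>40), h
n0=np.array([-.398,.096,.9125]); n0/=np.linalg.norm(n0)
def ana(nm,f,Z):
    d=np.load(Z); W,ok=d["W"],d["ok"]; red,h=red_of(f)
    F0=np.array([.5205,.062,.059])
    x=np.array([0,0,1])-n0*n0[2]; x/=np.linalg.norm(x); y=np.cross(n0,x)
    S=np.c_[x,y,n0]; L=(W-F0)@S    # nominal face frame
    face=ok&(abs(L[...,2])<.006)&(abs(L[...,1])<.05)&(L[...,0]>-.036)&(L[...,0]<.058)&~red
    P=L[face]; k=np.ones(len(P),bool)
    for _ in range(6):
        A=np.c_[P[k][:,:2],np.ones(k.sum())]; q=np.linalg.lstsq(A,P[k][:,2],rcond=None)[0]
        r=P[:,2]-np.c_[P[:,:2],np.ones(len(P))]@q; k=abs(r)<.002
    print(nm,"face n",len(P),"dz/dx,dz/dy,z0",q.round(4),"std",r[k].std().round(5),"xrange",np.percentile(P[:,0],[1,99]).round(4))
    led=ok&red&(abs(L[...,0]+.044)<.012)&(abs(L[...,1])<.07)&(L[...,2]>-.004)&(L[...,2]<.014)
    Q=L[led]; 
    if len(Q)>10:
        top=Q[Q[:,2]>.004]
        print("ledge",len(Q),len(top),"y ext",np.percentile(Q[:,1],[0,1,99,100]).round(4),"x",np.percentile(Q[:,0],[2,50,98]).round(4),"z",np.percentile(Q[:,2],[2,50,98]).round(4))
        bins=np.arange(-.05,.051,.01); e=[]
        for a,b in zip(bins[:-1],bins[1:]):
            t=top[(top[:,1]>a)&(top[:,1]<b)]
            if len(t)>4: e.append([(a+b)/2,t[:,0].mean(),t[:,0].max()])
        e=np.array(e)
        if len(e)>3: print("mean line",np.polyfit(e[:,0],e[:,1],1),"max line",np.polyfit(e[:,0],e[:,2],1))
    # face lateral extent incl. edges
    f2=ok&(abs(L[...,2])<.004)&(abs(L[...,1])<.08)&(L[...,0]>-.03)&(L[...,0]<.075)
    Q=L[f2]; print("lateral ext per x:",[(round(a,3),*np.percentile(Q[(abs(Q[:,0]-a)<.006)][:,1],[0,100]).round(4)) for a in [-.025,-.01,.01,.03,.05] if (abs(Q[:,0]-a)<.006).sum()>5], "x max",np.percentile(Q[abs(Q[:,1])<.04][:,0],[99,100]).round(4))
ana("top0","pics/top0.png","top0.npz"); ana("side0","pics/side0.png","side0.npz")
ana("wrist3","pics/wrist3.png","wrist3.npz")
E
python3 an.py
```

```text
top0 face n 921 dz/dx,dz/dy,z0 [-0.0044  0.0041 -0.0001] std 0.00108 xrange [-0.0349  0.057 ]
ledge 81 73 y ext [-0.0519 -0.0514  0.0559  0.0565] x [-0.0486 -0.0416 -0.0378] z [0.0022 0.0081 0.0125]
mean line [ 0.02125002 -0.04179265] max line [ 0.02359307 -0.03894751]
lateral ext per x: [(-0.025, np.float64(-0.0509), np.float64(0.0573)), (-0.01, np.float64(-0.0523), np.float64(0.0568)), (0.01, np.float64(-0.0527), np.float64(0.0574)), (0.03, np.float64(-0.0523), np.float64(0.0571)), (0.05, np.float64(-0.0595), np.float64(0.0616))] x max [0.0647 0.0655]
side0 face n 975 dz/dx,dz/dy,z0 [ 0.0002 -0.0059  0.0003] std 0.00095 xrange [-0.0349  0.0569]
ledge 104 101 y ext [-0.0558 -0.0548  0.0514  0.0548] x [-0.0471 -0.0429 -0.0391] z [0.0036 0.0076 0.0096]
mean line [ 0.00625341 -0.04265407] max line [ 0.00792914 -0.03929841]
lateral ext per x: [(-0.025, np.float64(-0.057), np.float64(0.0554)), (-0.01, np.float64(-0.0551), np.float64(0.0551)), (0.01, np.float64(-0.0569), np.float64(0.0543)), (0.03, np.float64(-0.0564), np.float64(0.0557)), (0.05, np.float64(-0.062), np.float64(0.0598))] x max [0.0622 0.0631]
wrist3 face n 1580 dz/dx,dz/dy,z0 [ 0.0062 -0.0062  0.0002] std 0.00067 xrange [-0.0359 -0.0247]
ledge 1216 1204 y ext [-0.0555 -0.0537  0.0529  0.0539] x [-0.0468 -0.0433 -0.0394] z [0.005  0.0079 0.0094]
mean line [ 0.01208506 -0.04323139] max line [ 0.01227836 -0.03977328]
lateral ext per x: [(-0.025, np.float64(-0.0563), np.float64(0.0533))] x max [-0.0246 -0.0245]
```

```bash
cat > pl.py <<'E'
from h import *
import sys
n0=np.array([-.398,.096,.9125]); n0/=np.linalg.norm(n0)
x=np.array([0,0,1])-n0*n0[2]; x/=np.linalg.norm(x); y=np.cross(n0,x); S=np.c_[x,y,n0]; F0=np.array([.5205,.062,.059])
def plate(Z,sil,zr):
    d=np.load(Z); m=cv2.erode(np.load(sil).astype(np.uint8),np.ones((3,3)))>0
    L=((d["W"]-F0)@S)[m&d["ok"]]; L=L[(L[:,2]>zr[0])&(L[:,2]<zr[1])]
    k=np.ones(len(L),bool)
    for _ in range(6):
        A=np.c_[L[k][:,:2],np.ones(k.sum())]; q=np.linalg.lstsq(A,L[k][:,2],rcond=None)[0]
        r=L[:,2]-np.c_[L[:,:2],np.ones(len(L))]@q; k=abs(r)<.002
    print("top plane",q.round(4),k.mean().round(2),"low edge x",np.percentile(L[k][:,0],[0.2,99.8]).round(4),"rect",cv2.minAreaRect(L[k][:,:2].astype(np.float32)))
if __name__=="__main__":
    print(S.round(4).tolist())
    plate("wrist3.npz","wrist3_plate.npy",(.06,.1)); plate("side3.npz","side3_plate.npy",(.07,.095))
    s=sense(); print("tcp in face",(s["tool_pos"]-F0)@S)
E
python3 pl.py
```

```text
[[0.8869, 0.2345, -0.3979], [-0.2139, 0.9721, 0.096], [0.4094, -0.0, 0.9124]]
top plane [-0.0065 -0.0014  0.086 ] 0.98 low edge x [-0.0393  0.0369] rect ((-0.0002346038818359375, 0.0008050724864006042), (0.0787215605378151, 0.09849482029676437), 0.462117999792099)
top plane [-0.0068  0.0012  0.0861] 0.88 low edge x [-0.037   0.0378] rect ((0.00014137104153633118, -0.0004171542823314667), (0.07564414292573929, 0.09773416817188263), 0.26357007026672363)
tcp in face [-0.00087182  0.00083034  0.11536401]
```

>>> {"api": "servo_tool", "payload": {"targets": [[[0.73,-0.2,-1.58,0,-0.005,-0.01],[1.46,-0.4,-3.15,0.001,-0.009,-0.021],[2.19,-0.6,-4.73,0.001,-0.009,-0.021],[2.7,-0.75,-5.83,0.001,-0.009,-0.021],[2.92,-0.81,-6.31,0.001,-0.009,-0.021]]]}}

```text
t: 6.23
tool_pos: [0.503, 0.0657, 0.0992]
eef_rot: [0.351, 2.692, -0.073]
wrist_force: [-0.0, -0.5, -2.1]
grip_width: 0.021
finger_force: 59.3
```

>>> {"api": "servo_tool", "payload": {"targets": [[[0,0,0,0,0,0],[0,0,0,0,0,0],[0,0,0,0,0,0],[0,0,0,0,0,0],[0,0,0,0,0,0]]]}}

```text
t: 6.65
tool_pos: [0.5033, 0.0661, 0.1015]
eef_rot: [0.351, 2.689, -0.072]
wrist_force: [-0.5, 0.3, -1.3]
grip_width: 0.021
finger_force: 59.3
```

```bash
cat > look.py <<'E'
from pl import *
import sys
k=sys.argv[1]; zr=(float(sys.argv[2]),float(sys.argv[3]))
s=sense(); print(s["t"],"tcp in face",((s["tool_pos"]-F0)@S).round(4),"force face",(s["wrist_force"]@S).round(2),"torque face",(s["torque"]@S).round(3),"grip",s["grip_width"],s["finger_force"])
p=camera("wrist"); W,ok=wcloud(p); np.savez(f"w{k}.npz",W=W,ok=ok); cv2.imwrite(f"pics/w{k}.png",p["img"][:,:,::-1])
l=silhouettes(p,"plate")[0]; np.save(f"w{k}_p.npy",l["pixels"]); plate(f"w{k}.npz",f"w{k}_p.npy",zr)
E
python3 look.py 4 0.008 0.025; python3 - <<'E'
from h import *
import sys; sys.argv=['x']
exec(open('an.py').read().split('ana("top0"')[0]); ana("w4","pics/w4.png","w4.npz")
E
```

```text
6.65 tcp in face [ 0.0013 -0.      0.046 ] force face [-1.01  0.14 -0.94] torque face [ 0.023  0.294 -0.02 ] grip 0.021000065795443203 59.264259338378906
top plane [ 0.0028 -0.0075  0.0165] 0.99 low edge x [-0.0374  0.0394] rect ((0.0021751411259174347, -0.0007065609097480774), (0.09868590533733368, 0.0790138691663742), 88.75939178466797)
w4 face n 413 dz/dx,dz/dy,z0 [ 0.0037 -0.0056 -0.    ] std 0.00061 xrange [-0.036   0.0579]
ledge 2377 2306 y ext [-0.0552 -0.0538  0.0527  0.0571] x [-0.0468 -0.0431 -0.039 ] z [0.0033 0.0079 0.0093]
mean line [ 0.01165331 -0.04299455] max line [ 0.01302667 -0.03905327]
lateral ext per x: [(-0.025, np.float64(-0.0559), np.float64(-0.0546)), (-0.01, np.float64(-0.0559), np.float64(0.0538)), (0.01, np.float64(-0.0565), np.float64(0.0535)), (0.03, np.float64(-0.0565), np.float64(0.0535)), (0.05, np.float64(-0.063), np.float64(0.0591))] x max [0.0627 0.0628]
```

>>> {"api": "servo_tool", "payload": {"targets": [[[0.1,-0.02,-0.23,0,0,0],[0.2,-0.05,-0.46,0,0,0],[0.28,-0.07,-0.64,0,0,0],[0.34,-0.08,-0.78,0,0,0],[0.36,-0.09,-0.82,0,0,0]]]}}

```text
t: 7.17
tool_pos: [0.5068, 0.065, 0.0922]
eef_rot: [0.351, 2.691, -0.072]
wrist_force: [0.2, 0.4, -2.2]
grip_width: 0.0211
finger_force: 59.3
```

>>> {"api": "servo_tool", "payload": {"targets": [[[0,0,0,0,0,0],[0.02,0,-0.05,0,0,0],[0.02,0,-0.05,0,0,0],[0.04,-0.01,-0.09,0,0,0],[0.04,-0.01,-0.09,0,0,0]]]}}

```text
t: 7.58
tool_pos: [0.5072, 0.065, 0.0917]
eef_rot: [0.351, 2.69, -0.072]
wrist_force: [-0.5, -0.4, -1.7]
grip_width: 0.0212
finger_force: 59.3
```

```bash
python3 look.py 5 -0.003 0.012
```

```text
7.5833 tcp in face [ 0.0009 -0.0002  0.0354] force face [-1.04 -0.52 -1.41] torque face [ 0.001  0.387 -0.006] grip 0.021154200060077347 59.275107979774475
top plane [ 0.0017 -0.0074  0.0059] 0.99 low edge x [-0.0376  0.0391] rect ((0.001648642122745514, -0.00103006511926651), (0.09845492988824844, 0.07805228978395462), 88.94646453857422)
```

>>> {"api": "servo_tool", "payload": {"targets": [[[0.01,0,-0.03,0,0,0],[0.02,-0.01,-0.05,0,0,0],[0.03,-0.01,-0.07,0,0,0],[0.04,-0.01,-0.09,0,0,0],[0.04,-0.01,-0.09,0,0,0]]]}}

```text
t: 8.1
tool_pos: [0.5076, 0.0648, 0.0909]
eef_rot: [0.351, 2.69, -0.072]
wrist_force: [-1.9, -0.1, 1.6]
grip_width: 0.0214
finger_force: 59.7
```

>>> {"api": "servo_tool", "payload": {"targets": [[[0,0,0,0,0,0],[0.01,0,-0.03,0,0,0],[0.01,0,-0.03,0,0,0],[0.02,0,-0.05,0,0,0],[0.02,0,-0.05,0,0,0]]]}}

```text
t: 8.52
tool_pos: [0.5077, 0.0648, 0.0908]
eef_rot: [0.351, 2.69, -0.072]
wrist_force: [-12.0, -0.4, 12.2]
grip_width: 0.0211
finger_force: 61.5
```

>>> {"api": "servo_tool", "payload": {"targets": [[[-0.01,0,0.02,0,0,0],[-0.03,0,0.01,0,0,0],[-0.05,0.01,0,0,0,0],[-0.07,0.01,-0.01,0,0,0],[-0.09,0.02,-0.02,0,0,0]]]}}

```text
t: 8.93
tool_pos: [0.5075, 0.065, 0.0908]
eef_rot: [0.351, 2.689, -0.072]
wrist_force: [-0.5, -2.9, 4.8]
grip_width: 0.0214
finger_force: 60.0
```

```bash
python3 look.py 6 -0.003 0.012
```

```text
8.9333 tcp in face [ 0.0009 -0.0002  0.0345] force face [ 2.19 -2.95  4.3 ] torque face [-0.448 -0.138  0.011] grip 0.02136390953010146 59.972174763679504
top plane [ 0.0024 -0.0062  0.005 ] 0.99 low edge x [-0.0375  0.0397] rect ((0.0017028674483299255, -0.0006208345293998718), (0.09983697533607483, 0.07896356284618378), 89.41475677490234)
```

>>> {"api": "servo_tool", "payload": {"targets": [[[-0.02,0,-0.01,0,0,0],[-0.04,0.01,-0.02,0,0,0],[-0.06,0.01,-0.03,0,0,0],[-0.08,0.02,-0.04,0,0,0],[-0.1,0.02,-0.05,0,0,0]]]}}

```text
t: 9.45
tool_pos: [0.5068, 0.0654, 0.0905]
eef_rot: [0.351, 2.688, -0.071]
wrist_force: [1.1, -0.8, 6.8]
grip_width: 0.021
finger_force: 60.1
```

```bash
python3 look.py 7 -0.003 0.012
```

```text
9.45 tcp in face [0.     0.0001 0.0345] force face [ 3.99 -0.54  5.69] torque face [-0.117 -0.499 -0.001] grip 0.0209912775726689 60.11581599712372
top plane [ 0.0031 -0.0063  0.005 ] 0.99 low edge x [-0.0376  0.0389] rect ((0.0012382082641124725, -0.0005107633769512177), (0.09860602766275406, 0.07853329926729202), 88.71638488769531)
```

Sliding; another ~1.2 mm.

>>> {"api": "servo_tool", "payload": {"targets": [[[-0.02,0,-0.01,0,0,0],[-0.04,0.01,-0.02,0,0,0],[-0.06,0.01,-0.03,0,0,0],[-0.08,0.02,-0.04,0,0,0],[-0.1,0.02,-0.05,0,0,0]]]}}

```text
t: 9.97
tool_pos: [0.5064, 0.0656, 0.0905]
eef_rot: [0.35, 2.687, -0.071]
wrist_force: [2.5, -1.9, 9.2]
grip_width: 0.0211
finger_force: 60.4
```

```bash
python3 look.py 8 -0.003 0.012
```

```text
9.9667 tcp in face [-0.0004  0.0002  0.0347] force face [ 6.42 -1.21  7.19] torque face [-0.262 -0.956  0.012] grip 0.021141778271124442 60.37370145320892
top plane [ 0.0108 -0.0066  0.0053] 0.99 low edge x [-0.0379  0.0389] rect ((0.0011066310107707977, -0.0006657540798187256), (0.09958292543888092, 0.07946709543466568), 89.6162109375)
```

>>> {"api": "servo_tool", "payload": {"targets": [[[0.02,0,0,0.001,0.003,0],[0.04,-0.01,0,0.002,0.007,0],[0.05,-0.01,0,0.002,0.007,0],[0.05,-0.01,0,0.002,0.007,0],[0.05,-0.01,0,0.002,0.007,0]]]}}

```text
t: 10.48
tool_pos: [0.5067, 0.0655, 0.0904]
eef_rot: [0.351, 2.694, -0.069]
wrist_force: [2.1, -1.4, 7.8]
grip_width: 0.0215
finger_force: 60.3
```

```bash
python3 look.py 9 -0.003 0.012
```

```text
10.4833 tcp in face [-0.0001  0.0002  0.0345] force face [ 5.35 -0.9   6.11] torque face [-0.204 -0.719 -0.001] grip 0.021481633209017158 60.298826694488525
top plane [ 0.0023 -0.0059  0.005 ] 0.99 low edge x [-0.0375  0.0382] rect ((0.001237429678440094, -0.000630553811788559), (0.09858066588640213, 0.07834762334823608), 88.97183227539062)
```

>>> {"api": "servo_tool", "payload": {"targets": [[[0.005,0,-0.01,0,0,0],[0.01,0,-0.02,0,0,0],[0.01,0,-0.02,0,0,0],[0.01,0,-0.02,0,0,0],[0.01,0,-0.02,0,0,0]]]}}

```text
t: 11.0
tool_pos: [0.5068, 0.0655, 0.0904]
eef_rot: [0.351, 2.694, -0.069]
wrist_force: [-0.8, -1.5, 11.8]
grip_width: 0.0209
finger_force: 60.9
```

>>> {"api": "servo_tool", "payload": {"targets": [[[0,0,0,0,0,0],[0,0,0,0,0,0],[0,0,0,0,0,0],[0,0,0,0,0,0],[0,0,0,0,0,0]]]}}

```text
t: 11.42
tool_pos: [0.5068, 0.0655, 0.0904]
eef_rot: [0.351, 2.694, -0.069]
wrist_force: [-1.5, -1.8, 12.5]
grip_width: 0.0213
finger_force: 60.9
```

```bash
python3 look.py 10 -0.003 0.012;  python3 - <<'E'
exec(open('an.py').read().split('ana("top0"')[0]); ana("w10","pics/w10.png","w10.npz")
E
```

```text
11.4167 tcp in face [-0.0001  0.0002  0.0344] force face [ 4.22 -2.12 11.82] torque face [-0.338 -0.586  0.016] grip 0.02128650676024645 60.90125799179077
top plane [ 0.0024 -0.0059  0.005 ] 0.99 low edge x [-0.0377  0.0388] rect ((0.0013681091368198395, -0.0005138888955116272), (0.09861313551664352, 0.0786859467625618), 89.09059143066406)
w10 face n 12183 dz/dx,dz/dy,z0 [ 0.002  -0.0049  0.0049] std 0.00055 xrange [-0.0356  0.0558]
ledge 2663 2579 y ext [-0.0554 -0.0538  0.0527  0.0542] x [-0.0468 -0.0431 -0.0389] z [0.0027 0.0078 0.0092]
mean line [ 0.01350127 -0.04298991] max line [ 0.01463468 -0.03906969]
lateral ext per x: [(-0.025, np.float64(-0.0559), np.float64(0.0543)), (-0.01, np.float64(-0.0563), np.float64(0.0543)), (0.01, np.float64(-0.0566), np.float64(0.0539)), (0.03, np.float64(-0.0567), np.float64(0.0532)), (0.05, np.float64(-0.0632), np.float64(0.0591))] x max [0.063  0.0636]
```

View pics/w10.png

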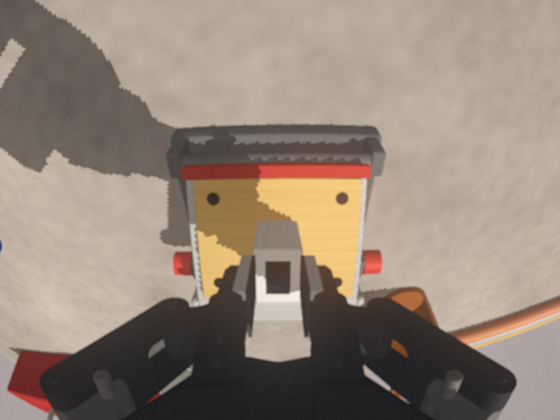

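The plate's low edge (row ~178) sits against the red ledge. It is centred at column ~278 and flush, with about 13 N pressing it onto the face.

```bash
python3 -c "
from workcell import *
print(job_done())"
```

```text
the job is handed in; nothing more can be done
None
```

I handed the job in with the wall plate still gripped, flush on the sloping face and against the red ledge, pressed on with about 13 N; the judge returned no result.

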